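# Show the back of a clamped toy to the camera with an inspection mirror

## Robot

A 6-joint arm with a two-finger parallel gripper is mounted at the origin on the work surface. World frame = base frame: x ahead of the robot, y to its left, z up, the work surface at z = 0. Lengths are in m, angles in degrees, forces in N, time in s.
With the tool pointing down it reaches from about 0.35 to 0.95 m from the base axis. Payload 17.4 kg.
Tool frame: the origin (TCP) lies at the very end of the fingers, on their centre line; the grasp point (between the pads) lies 19 mm behind it; z points along the fingers, y is the line along which they close (so a half turn about z gives the same grasp; the last joint's range is limited). The gripper opens to 93 mm and grips with 3 to 60 N. Pads are 15 mm wide; open, the fingers measure 128 mm over their backs; the gripper's body (75 mm by 188 mm) begins 65 mm behind the grasp point.
Start: joints at [-71.15, 6.646, 82.598, -0, 90.757, -2.166], TCP at [0.242, -0.63, 0.198] pointing down, gripper open.
Joint ranges: [-162.19, 162.19], [-47.58, 125.68], [4.15, 143.07], [-65.23, 245.23], [0.69, 171.88], [-170.13, 170.13]. Speed limits (degrees/s): [108.29, 108.29, 127.2, 180, 180, 180].

## Interface

Orientations are given as a 3x3 rotation matrix whose columns are the frame's x, y, z axes.
In Python, from station import readout, cams, manip gives the robot as it stands.
- The arm moves only by the shell command python3 -m creep 'ROWS'. ROWS is text: rows parted by semicolons, each of 5 numbers parted by spaces: the opening, from 0 (shut) to 1 (fully open), then the shift along the world's x, y, z in units of 2 cm (1.0 is 2 cm), then the turn about the world's z in units of 0.1 rad (1.0 is 0.1 rad). In form: claw x y z roll; .... A call has 1 to 5 rows; each row shifts and turns the commanded pose from where the row before left it; what a row does not reach is not made up. A row lasts 1/10 s, in which the tool goes at most 50 mm and 8.59 degrees, less where a joint would pass 70% of its speed; a pose out of reach is approached as far as the arm can. A call with a number of a shift or a turn outside -1 to 1 is refused whole. A call with a gripper value outside its range is refused whole. The fingers move at their own pace and stop on an object; the grip force is fixed at half the most. Time passes only in rows, so rows that do not move let the fingers close. It gives the time, the measured TCP pose, the force, the opening and the grip force at its end, in the units of the state.
- readout.read_state(): the state, without advancing time (a new reading comes with each control period).
- cams.snapshot(name): name is "scene" or "top"; returns a dict with "pixels" (480x640x3 uint8, red, green, blue), "depth" (480x640 float32, m along the optical axis (not along the pixel's ray), 0 where there is no reading), "mtx" (3x3 intrinsics, pixels), "extrinsics" (4x4, takes a point from camera to world coordinates). Camera axes: x right, y down, z forward; pixel columns grow to the right and rows downward; lengths in m; the calibration is good to about 2 mm. A picture is of the moment at which its call begins.
- manip.sign_off(): hands the job in; it is judged then, once.
The state is a dict: "time": time; "joint_positions": joint angles; "joint_velocities": joint speeds; "joint_efforts": joint torques, N m; "tcp_pos": TCP position; "ee_rot": TCP orientation; "ft_force": force on the tool from outside, world axes, zero at the start; "torque": the same for the moment, N m; "width": opening from 0.0 (shut) to 1.0 (fully open); "grip_force": force on a finger pad.
Only numpy, scipy, OpenCV 4.12 (cv2) and the standard library are available. Lean on these libraries where they do the work, as an engineer would, in place of code of your own. Each camera call takes 0.05 s, during which the arm holds its last target. There are 200 camera calls.

## Task

The camera on the photo stand has to see the burnt cross on the far side of the glued-up plywood sheep, which must stay in its clamp. Take the round inspection mirror by its handle from the wooden tool rest and hold it behind the sheep, in the middle of the camera's view and about 36 cm from its lens, angled so that the camera sees the cross in the mirror; keep it still there for three seconds for the picture, and finish while still holding it so, clear of everything. Do not bump the stand, the sheep or the camera, and leave the other things on the bench where they are.

Things in the scene. Friction and masses are not known exactly. Their poses are not given: they have to be found in the camera images.
- stand: Sizes in mm everywhere. photo stand, fixed: grey baseboard 400 x 200 x 18, carver's clamp with the plywood sheep, 412 high column with the camera. Origin on the bench under the middle of the sheep's marked face; x runs level from the camera past the sheep to where the mirror belongs, z up. Sheep 18 thick (x -18 to 0), y -63 to 81, top 145 high; clamp x -112 to 19, 62 high; board x -330 to 70; column at x -295; camera x -270 to -136, y -56 to 56, z 260 to 400
- camera: black compact camera on the stand's column. Origin in the middle of the front of its lens, at (-160, 0, 300) in the stand's frame; its x axis is its line of sight, pointing 0.576 rad below level over the sheep's top, through the stand-frame point (140, 0, 105), 358 from the lens. Sharp for a mirror 300 to 420 from the lens; y is across
- mark (a point): middle of the burnt cross (24 across) on the sheep's far side, at (0, 0, 95) in the stand's frame; the marked face looks along the stand's +x
- facing_point (a point): unseen point in the air at (-45, 0, 153) in the stand's frame, between lens and cross: by the law of reflection, a mirror whose centre is on the camera's line of sight shows the cross when the line square out of its glass centre passes through this point (within 26)
- rest: wooden tool rest, fixed: foot 150 x 215 x 12 with two rails (14 thick, at x -46 and +46, top 66 high) running along y. Tools lie along its x in notches at y +50 and -50 (20.4 wide, floor 52 high); free space between the rails. Origin under its middle. Either notch may hold the mirror, the other holds a brush
- mirror: inspection mirror, 252 long over all, about 0.15 kg. Origin in the middle of its black rubber handle (120 long in x, 18 wide in y, 16 high), the place to grip; x points along the handle to the head, z up as it lies, origin then 60 above the bench. Then a thin steel rod, x 60 to 112, and the round head
- mirror_head (a joint): swivel of the round mirror head about the rod (the mirror's x axis), rad. 0: the glass faces along the mirror's +z; 1.57: along its -y. It is stiff (0.12 N m) and stays as set; it starts anywhere from 0.88 to 1.7
- mirror_face (a point): middle of the glass (head 76 across, 6 thick), 154 from the mirror's origin along its x. Own z is square out of the glass, own x is the mirror's x
- brush: flat varnish brush in the other notch, 200 long over all, wooden handle of the same 120 x 18 x 16, then a 45 wide ferrule and bristles; origin in the middle of its handle. Leave it
- glue: white glue bottle, 60 across, 170 high, origin at its foot. Leave it
- varnish: squat amber jar, 72 across, 85 high, origin at its foot. Leave it
- sander: cork sanding block 110 x 62 x 32, origin under its middle. Leave it
- mug: white mug, 80 across, 95 high, handle to its +y, origin at its foot. Leave it
- whale: plywood cut-out whale lying flat, 18 thick, about 140 long in y, origin on the bench. Leave it
- mallet: wooden mallet lying along its x, about 250 long. Leave it
- offcut: wood offcut 140 x 45 x 27, origin under its middle. Leave it
Mind the look-alikes: they are no part of the job. Of the things shaped like the glue, the white one is meant.

How it is judged (in metres and radians):
On the way, in this order (a step that is already met when the one before it is completed fails the run):
1. the mirror is lifted off the tool rest in the gripper (contact force between the fingers and mirror above 1 N and contact force between mirror and rest below 0.05 N and z of mirror in the frame of rest above 0.085 m), for 0.2 s.
2. the camera sees the cross in the mirror, held still for the picture (contact force between the fingers and mirror above 1 N and height (world z) of mirror_face above 0.06 m and x of mirror_face in the frame of camera between 0.3 and 0.42 m and y of mirror_face in the frame of camera between -0.03 and 0.03 m and z of mirror_face in the frame of camera between -0.03 and 0.03 m and x of facing_point in the frame of mirror_face between -0.026 and 0.026 m and y of facing_point in the frame of mirror_face between -0.026 and 0.026 m and z of facing_point in the frame of mirror_face above 0.08 m and linear speed of mirror below 0.02 m/s and angular speed of mirror below 0.15 rad/s and contact force between mirror and rest below 0.05 N and contact force between mirror and stand below 0.05 N and contact force between mirror and brush below 0.05 N and contact force between mirror and glue below 0.05 N and contact force between mirror and varnish below 0.05 N and contact force between mirror and sander below 0.05 N and contact force between mirror and mug below 0.05 N and contact force between mirror and whale below 0.05 N and contact force between mirror and mallet below 0.05 N and contact force between mirror and offcut below 0.05 N), for 2.5 s.
At the end, for the whole second after the job is handed in: Mirror in the fingers, still, touching no other listed thing, glass centre over 60 mm up, 300-420 mm before the lens and within 30 mm of its line of sight each way; the line square out of the glass centre passes the facing point within 26 mm each way (so the camera sees the cross) (all of step 2); the arm keeps its last pose, push and grip.
It fails at once if the stand, the sheep or the camera is bumped (over 2 N) (contact force between stand and anything else above 2 N).
It fails at once if another thing on the bench is shifted by more than 30 mm (distance of any of brush, glue, varnish, sander, mug, whale, mallet, offcut from where it was at the start of the episode above 0.03 m).
It also fails if it takes over 38 s, if anything falls off the work surface, if the arm or the gripper's body presses on something with over 40 N, if the wrist force passes 120 N, or if a joint passes its speed limit or range.

## Working session

There is one attempt and no reset: what is moved stays moved. The work goes in short steps, Python scripts to look and compute and a shell command to move; the robot and the scene stay as the last step left them, time stands still between calls to the robot, and variables do not carry over. Pictures are saved under pics/ and viewed, at most 10 in all, crops included, and the job is handed in when it is done.

```bash
mkdir -p pics; ls
python3 - <<'E'
from station import readout,cams
import cv2,numpy as np
print(readout.read_state())
for n in("scene","top"):
    s=cams.snapshot(n);cv2.imwrite(f"pics/{n}0.png",s["pixels"][:,:,::-1]);np.savez(f"{n}0.npz",**s);print(s["mtx"],s["extrinsics"])
E
```

```text
pics
{'time': 0.0, 'joint_positions': array([-7.11512234e+01,  6.67395348e+00,  8.26370010e+01,  6.49672191e-04,
        9.07555948e+01, -2.16344196e+00]), 'joint_velocities': array([ 0.00741437, -0.18747121,  0.01324846, -0.04475528, -0.00868763,
        0.03636279]), 'joint_efforts': array([-1.18009571e-04, -7.21256876e+01, -6.22606874e+01,  7.77996238e-02,
        2.35770835e-02, -1.18410726e-04]), 'tcp_pos': array([ 0.24197813, -0.62988626,  0.1969936 ]), 'ee_rot': array([[ 9.33503941e-01,  3.58566953e-01, -3.64519114e-04],
       [ 3.58567134e-01, -9.33503291e-01,  1.10288151e-03],
       [ 5.51770688e-05, -1.16024881e-03, -9.99999325e-01]]), 'ft_force': array([-0.58105101, -0.01160163, -0.97002358]), 'torque': array([0.01539424, 0.02195184, 0.01591785]), 'grip_force': 0.0, 'width': 0.9997989742397599}
[[448.70824969   0.         315.38573153]
 [  0.         448.70824969 232.33856829]
 [  0.           0.           1.        ]] [[ 0.13983911  0.77654192 -0.61435142  1.35042119]
 [ 0.990159   -0.10622436  0.09111281 -0.14249868]
 [ 0.00549383 -0.62104672 -0.78375429  1.21859428]
 [ 0.          0.          0.          1.        ]]
[[491.23317377   0.         311.38989745]
 [  0.         491.23317377 244.13094587]
 [  0.           0.           1.        ]] [[ 0.09784806 -0.97094744  0.21837315  0.28602807]
 [-0.99519506 -0.09624371  0.01799819 -0.03169862]
 [ 0.00354175 -0.21908497 -0.97569935  1.49776038]
 [ 0.          0.          0.          1.        ]]
```

View pics/top0.png

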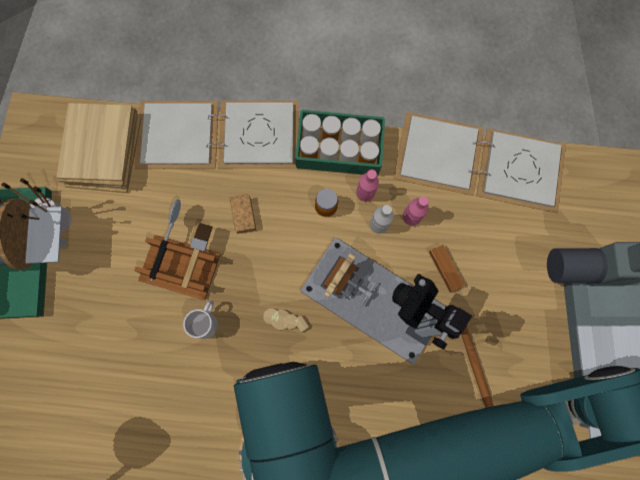

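View pics/scene0.png

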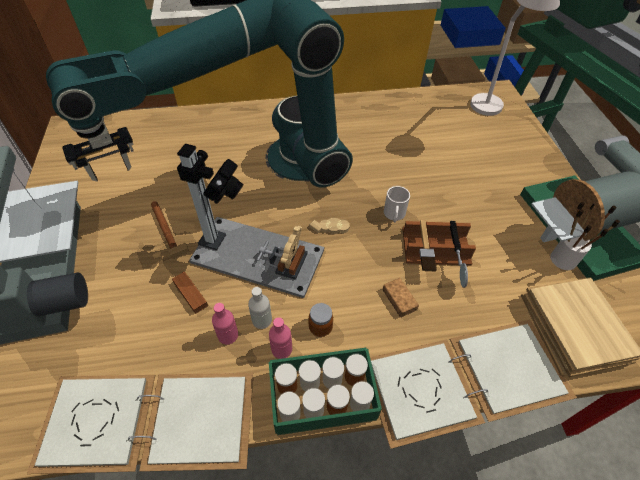

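The top view shows the mirror at (165,245), with its black handle at (158,262) and its head up at (174,212). The brush is in the other notch at (192,260), and the sheep is in the clamp at (340,275). Next I'll measure the poses and confirm the mirror with a crop.

```bash
cat > h.py <<'E'
import numpy as np,cv2
def cloud(s):
    d=s["depth"];v,u=np.mgrid[:480,:640];K=s["mtx"]
    P=np.stack([(u-K[0,2])/K[0,0]*d,(v-K[1,2])/K[1,1]*d,d],-1)
    E=s["extrinsics"];P=P@E[:3,:3].T+E[:3,3];P[d==0]=np.nan
    return P
def proj(s,p):
    E=s["extrinsics"];q=(np.asarray(p)-E[:3,3])@E[:3,:3];q=q@s["mtx"].T;return q[...,:2]/q[...,2:]
E
python3 - <<'E'
from h import *
for n,(a,b,c,d) in dict(top=(130,190,225,345),scene=(390,180,485,300)).items():
    s=np.load(n+"0.npz");P=cloud(s);im=s["pixels"];hsv=cv2.cvtColor(im,cv2.COLOR_RGB2HSV)
    cr=im[b:d,a:c];cv2.imwrite(f"pics/crop_{n}.png",cv2.resize(cr,None,fx=5,fy=5,interpolation=cv2.INTER_CUBIC)[:600,:,::-1])
    R=np.zeros((480,640),bool);R[b:d,a:c]=1
    m=R&(hsv[...,2]<70)&(P[...,2]>.055)&(P[...,2]<.08); p=P[m]
    print(n,"handle",m.sum(),cv2.minAreaRect((p[:,:2]*1000).astype(np.float32)),np.nanmedian(p[:,2]))
    m=R&(P[...,2]>.058)&(P[...,2]<.072)&(hsv[...,1]>100)&(hsv[...,0]<15);p=P[m]
    print(" rails",m.sum(),cv2.minAreaRect((p[:,:2]*1000).astype(np.float32)),np.nanmedian(p[:,2]))
    m=(hsv[...,1]<50)&(P[...,2]>.012)&(P[...,2]<.024)&(P[...,0]<.75)&(P[...,0]>.2)&(abs(P[...,1]+.2)<.26)
    mm=cv2.morphologyEx(m.astype(np.uint8),cv2.MORPH_OPEN,np.ones((3,3)));p=P[mm>0]
    print(" board",len(p),cv2.minAreaRect((p[:,:2]*1000).astype(np.float32)),np.nanmedian(p[:,2]))
E
```

```text
top handle 469 ((545.29443359375, 365.19049072265625), (175.86105346679688, 189.88140869140625), 84.0863265991211) 0.06590909457175398
 rails 681 ((545.2980346679688, 385.0972595214844), (216.0983123779297, 197.559326171875), 80.46668243408203) 0.06548547015087358
 board 4790 ((467.53729248046875, -205.84249877929688), (398.7572937011719, 199.345458984375), 62.654090881347656) 0.01794459506778856
scene handle 531 ((572.3536376953125, 380.5601501464844), (210.82383728027344, 252.76602172851562), 79.95384979248047) 0.06287066181519685
 rails 618 ((551.2701416015625, 386.63800048828125), (215.45993041992188, 196.29931640625), 79.14192962646484) 0.0637434720124509
 board 4243 ((469.64300537109375, -204.7953643798828), (399.192138671875, 204.32643127441406), 62.99730682373047) 0.01687727914350612
```

View pics/crop_top.png

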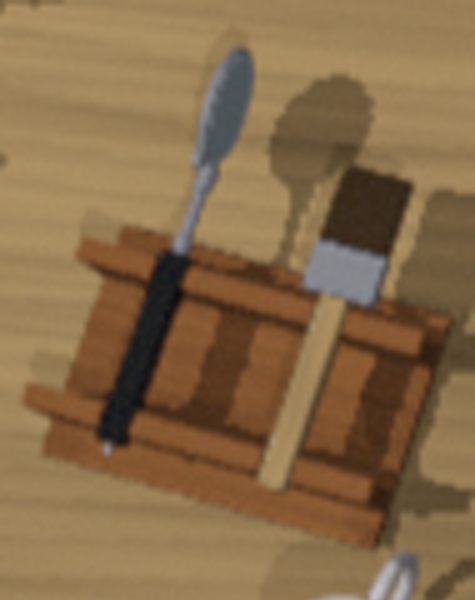

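View pics/crop_scene.png

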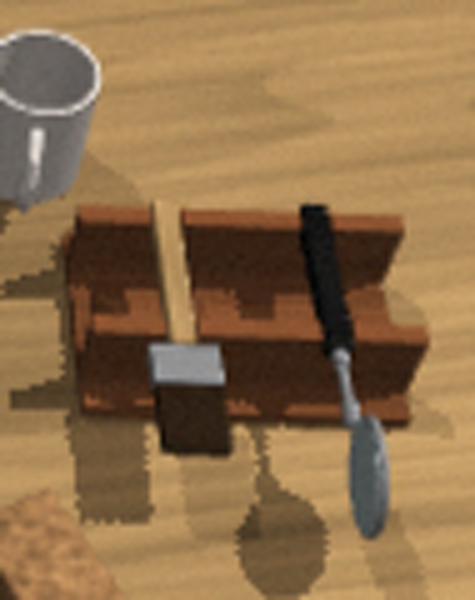

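The crops confirm that the mirror, with its black handle, rod and round head, is in the left notch. In the top crop its head is at (228,105) and in the scene crop at (368,475); the brush is the tool with the wooden handle. Next I'll get the handle axis and the head angle.

Run:
```python
from h import *
H={}
for n,hp,dp in (("top",[(95,435),(155,240),(195,255),(130,455)],[(185,170),(225,35),(265,35),(240,175)]),("scene",[(295,200),(332,200),(362,355),(322,360)],[(340,410),(390,410),(395,545),(345,545)])):
    o=dict(top=(130,190),scene=(390,180))[n]
    s=np.load(n+"0.npz");P=cloud(s);hsv=cv2.cvtColor(s["pixels"],cv2.COLOR_RGB2HSV)
    def mk(pl): 
        m=np.zeros((480,640),np.uint8);cv2.fillPoly(m,[np.int32(np.array(pl)/5+o)],1);return m>0
    m=mk(hp)&(hsv[...,2]<60)&(P[...,2]>.05);p=P[m]
    print(n,m.sum(),np.median(p,0),cv2.minAreaRect((p[:,:2]*1000).astype(np.float32)),np.percentile(p[:,2],[10,50,90]))
    m=mk(dp)&(P[...,2]>.02)&(hsv[...,1]<90);p=P[m]
    c=p.mean(0);u,S,V=np.linalg.svd(p-c);print("head",len(p),c,S/np.sqrt(len(p)),V, p.min(0),p.max(0))
    # rest
s=np.load("top0.npz");P=cloud(s);print("sheep top,zmax near",)
O=np.array([.528,-.0897]);a=np.radians(62.8);X=np.array([np.cos(a),np.sin(a)]);Y=np.array([-X[1],X[0]])
q=np.stack([(P[...,:2]-O)@X,(P[...,:2]-O)@Y,P[...,2]],-1)
m=(abs(q[...,0])<.06)&(abs(q[...,1])<.11)&(q[...,2]>.13)&(q[...,2]<.16)
print("sheep",m.sum(),np.percentile(q[m],[2,50,98],axis=0))
m=(abs(q[...,0])<.5)&(abs(q[...,1])<.11)&(q[...,2]>.25)&(q[...,2]<.45)
print("camcol",m.sum(),np.percentile(q[m],[2,50,98],axis=0))
# obstacles near goal
m=(q[...,0]>-.1)&(q[...,0]<.35)&(q[...,1]>-.3)&(q[...,1]<.45)&(q[...,2]>.03)
lab=cv2.connectedComponentsWithStats(m.astype(np.uint8))
for i in range(1,lab[0]):
    if lab[2][i,4]>30: k=lab[1]==i;print(lab[3][i],np.round(np.nanpercentile(q[k],[2,98],axis=0),3).tolist())
```

```text
top 249 [0.51562828 0.44098704 0.06718099] ((517.377197265625, 442.1326599121094), (23.112356185913086, 117.21651458740234), 81.66995239257812) [0.06255069 0.06718099 0.07155145]
head 188 [0.66415536 0.41602111 0.06923469] [0.02096293 0.01912843 0.00233397] [[-0.98069522  0.19389281  0.02534684]
 [ 0.0218888  -0.0199568   0.99956121]
 [ 0.19431358  0.98081971  0.01532746]] [0.62512872 0.40719588 0.02159498] [0.70418725 0.43266481 0.10218771]
scene 196 [0.52093304 0.44093743 0.0652684 ] ((519.635986328125, 446.58447265625), (30.641124725341797, 125.40230560302734), 77.99327850341797) [0.05855238 0.0652684  0.06862094]
head 179 [0.67062615 0.41596804 0.067011  ] [0.02218833 0.01896403 0.00175282] [[ 0.97420898 -0.14685785  0.17131736]
 [-0.17180647  0.00944333  0.98508546]
 [-0.14628534 -0.98911253 -0.01603135]] [0.62368068 0.40928308 0.02493662] [0.70606658 0.42584872 0.10265451]
sheep top,zmax near
sheep 183 [[-0.0190473  -0.03010584  0.13037637]
 [-0.01074298  0.01500556  0.13483689]
 [-0.00174679  0.06735716  0.14278347]]
camcol 2646 [[-0.31149597 -0.04954368  0.31672338]
 [-0.2268
[... 203 characters left out ...]
91, -0.247, 0.173]]
[326.20454545 201.85123967] [[0.113, -0.198, 0.035], [0.175, -0.136, 0.091]]
[412.70588235 208.58431373] [[-0.099, -0.298, 0.035], [-0.07, -0.258, 0.173]]
[245.33992095 219.97628458] [[0.296, -0.033, 0.03], [0.349, 0.047, 0.038]]
[381.85249458 218.69848156] [[-0.053, -0.225, 0.035], [0.001, -0.18, 0.172]]
[342.43285024 277.79227053] [[-0.085, -0.052, 0.031], [0.022, 0.073, 0.14]]
[211.19230769 258.80769231] [[0.328, 0.158, 0.035], [0.349, 0.175, 0.071]]
[196.46363636 286.78181818] [[0.303, 0.247, 0.036], [0.35, 0.276, 0.073]]
[199.88837209 321.65813953] [[0.215, 0.273, 0.031], [0.291, 0.378, 0.1]]
[272.59854618 408.00842557] [[-0.098, 0.265, 0.609], [0.013, 0.437, 0.672]]
```

```bash
python3 - <<'E'
from h import *
s=np.load("top0.npz");K=s["mtx"];E=s["extrinsics"]
def at(c,z):
    u,v=np.array(c)/5+(130,190);r=E[:3,:3]@np.linalg.solve(K,[u,v,1]);return (E[:3,3]+r*(z-E[2,3])/r[2])[:2]
n=[at(c,.066) for c in((25,392),(375,490),(80,248),(430,345))];print(n,np.mean(n,0))
for a in((112,440),(173,258)):print("handle end",at(a,.068))
E
python3 -m creep '1 0 0.5 1 -1; 1 0 0.5 1 -1; 1 0 0.5 1 -1; 1 0 0.5 1 -1; 1 0 0.5 1 -1'
python3 -m creep '1 0.2 0.5 1 -0.41; 1 0.2 0.5 1 0; 1 0.2 0.5 1 0; 1 0.2 0.5 1 0; 1 0.2 0.5 1 0'
python3 -m creep '1 0.2 0.5 1 0; 1 0.2 0.5 1 0; 1 0.2 0.5 1 0; 1 0.2 0.5 1 0; 1 0.2 0.5 1 0'
```

```text
[array([0.48209426, 0.50545884]), array([0.44482779, 0.29164443]), array([0.57151481, 0.48813769]), array([0.53360743, 0.27174222])] [0.50801107 0.3892458 ]
handle end [0.45864596 0.44894082]
handle end [0.57053084 0.43121206]
time: 0.6
tcp_pos: [0.242, -0.5796, 0.2982]
ee_rot: [[0.991, -0.137, -0.0], [-0.137, -0.991, 0.001], [-0.0, -0.001, -1.0]]
ft_force: [0.3, 0.2, 0.3]
width: 1.001
grip_force: 0.0
time: 1.1
tcp_pos: [0.2622, -0.5296, 0.3983]
ee_rot: [[0.985, -0.173, -0.0], [-0.173, -0.985, 0.0], [-0.0, -0.0, -1.0]]
ft_force: [1.2, -0.3, 0.5]
width: 1.001
grip_force: 0.0
time: 1.6
tcp_pos: [0.2822, -0.4796, 0.4983]
ee_rot: [[0.985, -0.173, -0.0], [-0.173, -0.985, 0.0], [-0.0, -0.0, -1.0]]
ft_force: [0.0, -1.5, 0.5]
width: 1.001
grip_force: 0.0
```

```bash
python3 -m creep '1 0.2 1 0 0; 1 0.2 1 0 0; 1 0.2 1 0 0; 1 0.2 1 0 0; 1 0.2 1 0 0' |grep tcp
python3 -m creep '1 0.2 1 0 0; 1 0.2 1 0 0; 1 0.2 1 0 0; 1 0.2 1 0 0; 1 0.2 1 0 0' |grep tcp
python3 -m creep '1 0.2 1 0 0; 1 0.2 1 0 0; 1 0.2 1 0 0; 1 0.2 1 0 0; 1 0.2 1 0 0' |grep tcp
python3 -m creep '1 0.3 1 0 0; 1 0.3 1 0 0; 1 0.3 1 0 0; 1 0.3 1 0 0; 1 0.3 1 0 0' |grep tcp
python3 -m creep '1 0.3 1 0 0; 1 0.3 1 0 0; 1 0.3 1 0 0; 1 0.3 1 0 0; 1 0.3 1 0 0' |grep tcp
python3 -m creep '1 0.3 1 -0.5 0; 1 0.3 1 -0.5 0; 1 0.3 1 -0.5 0; 1 0.3 1 -0.5 0; 1 0.3 1 -0.5 0' |grep -E 'time|tcp|ee'
```

```text
tcp_pos: [0.3022, -0.3786, 0.4976]
tcp_pos: [0.3221, -0.2785, 0.4977]
tcp_pos: [0.3419, -0.1785, 0.4977]
tcp_pos: [0.3717, -0.0786, 0.4977]
tcp_pos: [0.4016, 0.0213, 0.4977]
time: 4.6
tcp_pos: [0.4315, 0.1212, 0.4473]
ee_rot: [[0.985, -0.173, 0.0], [-0.173, -0.985, 0.0], [0.0, -0.0, -1.0]]
```

```bash
python3 -m creep '1 0.26 1 -0.9 0; 1 0.26 1 -0.9 0; 1 0.26 1 -0.9 0; 1 0.26 1 -0.9 0; 1 0.26 1 -0.9 0' |grep tcp
python3 -m creep '1 0.26 1 -0.9 0; 1 0.26 1 -0.9 0; 1 0.26 1 -0.9 0; 1 0.26 1 -0.9 0; 1 0.26 1 -0.9 0' |grep tcp
python3 -m creep '1 0.26 1 -0.9 0; 1 0.26 1 -0.9 0; 1 0.26 1 -0.9 0; 1 0.26 1 -0.9 0; 1 0.26 1 -0.9 0' |grep tcp
python3 -m creep '1 0.3 0.95 -1 0; 1 0 0 0 0'
python3 - <<'E'
from station import cams
from h import *
ims=[]
for n in("top","scene"):
    s=cams.snapshot(n);a,b={"top":(110,180),"scene":(370,150)}[n];ims.append(cv2.resize(s["pixels"][b:b+150,a:a+130],None,fx=3,fy=3,interpolation=2))
cv2.imwrite("pics/hover.png",np.hstack(ims)[:,:,::-1])
E
```

```text
tcp_pos: [0.4573, 0.2212, 0.357]
tcp_pos: [0.4833, 0.3211, 0.267]
tcp_pos: [0.5092, 0.4211, 0.177]
time: 6.3
tcp_pos: [0.5144, 0.4401, 0.1541]
ee_rot: [[0.985, -0.172, -0.004], [-0.172, -0.985, -0.003], [-0.003, 0.003, -1.0]]
ft_force: [0.7, 0.0, -0.1]
width: 1.001
grip_force: 0.0
```

View pics/hover.png

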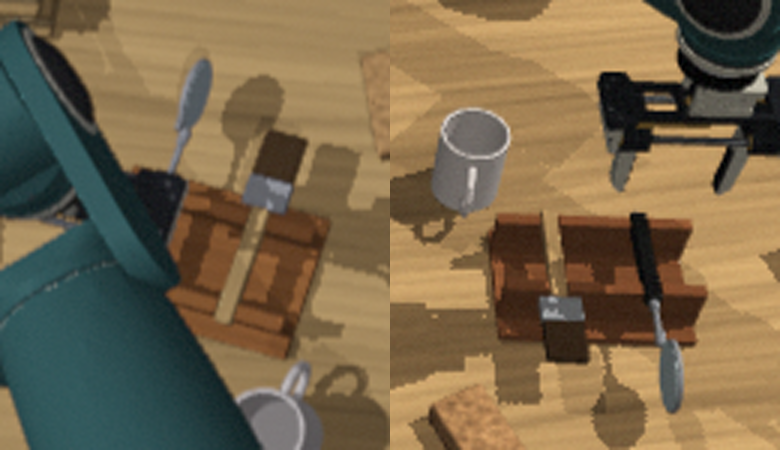

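The hover picture shows the fingertips at (620,185) and (728,185) in the scene half, straddling the black handle at (645,255). The rest is undisturbed, so I'm descending.

```bash
python3 -m creep '1 0 0 -1 0; 1 0 0 -1 0; 1 0 0 -1 0; 1 0 0 -0.8 0; 1 0 0 -0.8 0'
python3 -m creep '1 0 0 -0.5 0; 1 0 0 -0.5 0; 1 0 0 0 0; 0 0 0 0 0; 0 0 0 0 0'
python3 -m creep '0 0 0 0 0; 0 0 0 0 0; 0 0 0 0 0; 0 0 0 0 0; 0 0 0 0 0'
```

```text
time: 6.9
tcp_pos: [0.5162, 0.4387, 0.0661]
ee_rot: [[0.985, -0.174, 0.001], [-0.174, -0.985, 0.001], [0.001, -0.001, -1.0]]
ft_force: [0.7, 0.0, 0.5]
width: 0.999
grip_force: 0.0
time: 7.4
tcp_pos: [0.5164, 0.4392, 0.0466]
ee_rot: [[0.985, -0.173, 0.001], [-0.173, -0.985, 0.001], [0.001, -0.001, -1.0]]
ft_force: [-0.8, 0.3, 1.1]
width: 0.879
grip_force: 0.0
time: 7.9
tcp_pos: [0.5161, 0.4389, 0.0458]
ee_rot: [[0.985, -0.173, 0.0], [-0.173, -0.985, 0.0], [0.0, -0.0, -1.0]]
ft_force: [0.4, 0.1, 0.4]
width: 0.447
grip_force: 0.0
```

```bash
python3 -m creep '0.45 0 0 -0.2 0; 0 0 0 0 0; 0 0 0 0 0; 0 0 0 0 0; 0 0 0 0 0'
python3 -m creep '0 0 0 0 0; 0 0 0 0 0; 0 0 0 0 0; 0 0 0 0 0'
```

```text
time: 8.4
tcp_pos: [0.5169, 0.443, 0.0434]
ee_rot: [[0.985, -0.173, 0.003], [-0.173, -0.985, 0.009], [0.002, -0.009, -1.0]]
ft_force: [6.1, 26.9, -4.8]
width: 0.188
grip_force: 29.9
time: 8.8
tcp_pos: [0.5169, 0.4429, 0.0434]
ee_rot: [[0.985, -0.172, 0.004], [-0.173, -0.985, 0.008], [0.002, -0.009, -1.0]]
ft_force: [6.0, 26.7, -1.8]
width: 0.185
grip_force: 29.9
```

```bash
python3 -m creep '0 0.04 0.22 0 0; 0 0 0 0 0'|grep -E 'ft|tcp'
python3 -m creep '0 0 0 0.3 0; 0 0 0 0.5 0; 0 0 0 1 0; 0 0 0 1 0; 0 0 0 1 0'
python3 -m creep '0 0 0 1 0; 0 0 0 1 0; 0 0 0 0 0'
python3 - <<'E'
from station import cams
from h import *
ims=[]
for n in("top","scene"):
    s=cams.snapshot(n);np.savez(n+"1.npz",**s);a,b={"top":(110,180),"scene":(370,150)}[n];ims.append(cv2.resize(s["pixels"][b:b+150,a:a+130],None,fx=3,fy=3,interpolation=2))
cv2.imwrite("pics/lift.png",np.hstack(ims)[:,:,::-1])
E
```

```text
tcp_pos: [0.5172, 0.4443, 0.043]
ft_force: [-1.4, 3.3, 7.3]
time: 9.5
tcp_pos: [0.5168, 0.4431, 0.1191]
ee_rot: [[0.985, -0.173, -0.0], [-0.173, -0.985, -0.0], [-0.0, 0.0, -1.0]]
ft_force: [0.8, 0.4, -0.6]
width: 0.19
grip_force: 29.8
time: 9.8
tcp_pos: [0.5177, 0.4438, 0.1614]
ee_rot: [[0.985, -0.173, 0.004], [-0.173, -0.985, 0.003], [0.003, -0.003, -1.0]]
ft_force: [0.9, -0.0, -2.1]
width: 0.189
grip_force: 29.8
```

View pics/lift.png

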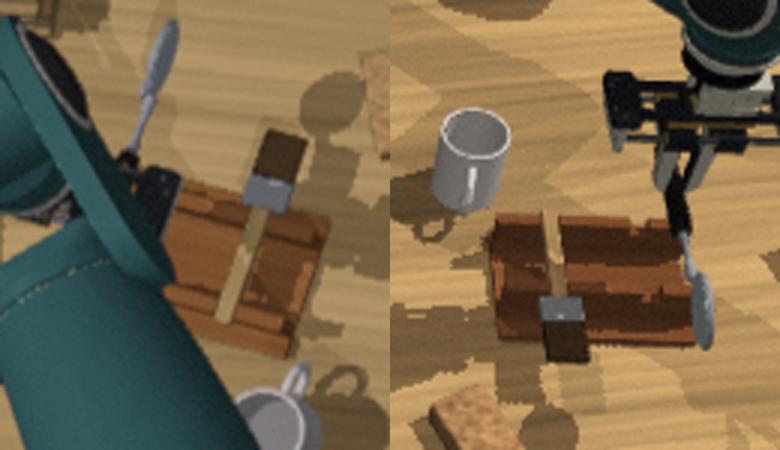

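The mirror is off the rest, held level, with its head at (160,58) in the top half and (703,310) in the scene half. Next I'll measure the head in the tool frame.

```bash
cat >> h.py <<'E'
def head(s,g,r=.055):
    """plane fit of grey points within r of guess g"""
    P=cloud(s);hsv=cv2.cvtColor(s["pixels"],cv2.COLOR_RGB2HSV)
    for _ in range(4):
        m=(np.linalg.norm(P-g,axis=-1)<r)&(hsv[...,2]>60)&(hsv[...,1]<110)
        p=P[m];
        for _ in range(3):
            c=p.mean(0);V=np.linalg.svd(p-c)[2];e=abs((p-c)@V[2]);p=p[e<.006]
        g=(p.min(0)+p.max(0))/2; r=.045
    n=V[2]*(-np.sign(V[2][1]));return len(p),c,g,n,np.degrees(np.arcsin(n[2])),np.degrees(np.arctan2(n[1],n[0]))
E
python3 - <<'E'
from h import *
for n in("top","scene"):
    s=np.load(n+"0.npz");print(n,*[np.round(x,4) for x in head(s,np.array([.667,.416,.063]))])
    s=np.load(n+"1.npz");print(n,*[np.round(x,4) for x in head(s,np.array([.668,.418,.18]))])
E
```

```text
top 192 [0.6618 0.4162 0.0687] [0.658  0.4178 0.0619] [-0.1736 -0.9847 -0.0128] -0.7321 -99.9998
top 197 [0.6596 0.4157 0.1877] [0.658  0.4162 0.1808] [-0.179  -0.9781 -0.106 ] -6.0832 -100.3719
scene 178 [0.6671 0.4164 0.0672] [0.6599 0.4195 0.0638] [-0.1475 -0.989  -0.0144] -0.8252 -98.4848
scene 175 [0.6686 0.4152 0.1817] [0.6614 0.4167 0.1751] [-0.1397 -0.9839 -0.1118] -6.4198 -98.0839
```

```bash
python3 -m creep '0 -0.1 -0.5 0 -0.3; 0 -0.2 -0.9 0 -0.3; 0 -0.2 -0.9 0 -0.3; 0 -0.2 -0.9 0 -0.3; 0 -0.2 -0.9 0 -0.3'|grep tcp
python3 -m creep '0 -0.2 -0.9 0 -0.3; 0 -0.2 -0.9 0 -0.3; 0 -0.2 -0.9 0 -0.3; 0 -0.2 -0.9 0 -0.3; 0 -0.2 -0.9 0 -0.35'|grep tcp
python3 -m creep '0 -0.2 -0.9 0 0; 0 -0.2 -0.9 0 0; 0 -0.2 -0.9 0 0; 0 -0.2 -0.9 0 0; 0 -0.2 -0.9 0 0'|grep tcp
python3 -m creep '0 -0.2 -0.9 0 0; 0 -0.2 -0.9 -0.3 0; 0 -0.2 -0.8 -0.5 0; 0 0 -0.6 -0.5 0; 0 0 -0.4 0 0'
python3 -m creep '0 0 0 0 0; 0 0 0 0 0'|grep tcp
cat > meas.py <<'E'
from station import cams,readout
from h import *
import sys
O=np.array([.528,-.0897,0]);a=np.radians(62.8);c,s_=np.cos(a),np.sin(a);R=np.array([[c,-s_,0],[s_,c,0],[0,0,1]])
t=readout.read_state();print(t["time"],t["tcp_pos"],t["width"],t["grip_force"])
ims=[]
for n in("top","scene"):
    s=cams.snapshot(n);P=cloud(s);hsv=cv2.cvtColor(s["pixels"],cv2.COLOR_RGB2HSV)
    Q=(P-O)@R
    m=(abs(Q[...,0]-.11)<.045)&(Q[...,1]<.037)&(Q[...,1]>-.07)&(abs(Q[...,2]-.15)<.06)&(hsv[...,1]<110);p=Q[m]
    for _ in range(3):
        k=p.mean(0);V=np.linalg.svd(p-k)[2];p=p[abs((p-k)@V[2])<.006]
    nn=V[2]*-np.sign(V[2][0])
    print(n,len(p),"c",k,"range",np.percentile(p,[1,99],axis=0).round(4).tolist(),"n",nn,"elev",np.degrees(np.arcsin(nn[2])),"yaw",np.degrees(nn[1]/-nn[0]))
    u,v=proj(s,(R@[.11,.03,.15])+O).astype(int);x0,y0=u-60,v-60
    ims.append(cv2.resize(s["pixels"][y0:y0+120,x0:x0+130],None,fx=3,fy=3,interpolation=2))
cv2.imwrite(sys.argv[1],np.hstack(ims)[:,:,::-1])
E
python3 meas.py pics/m1.png
```

```text
tcp_pos: [0.4981, 0.3597, 0.1563]
tcp_pos: [0.4785, 0.2698, 0.1577]
tcp_pos: [0.4585, 0.1798, 0.1578]
time: 11.9
tcp_pos: [0.4462, 0.1081, 0.1304]
ee_rot: [[0.887, -0.462, -0.002], [-0.462, -0.887, -0.0], [-0.001, 0.001, -1.0]]
ft_force: [0.1, 0.1, -2.0]
width: 0.186
grip_force: 29.8
tcp_pos: [0.4472, 0.1094, 0.1322]
12.1 [0.44716977 0.10942172 0.13221191] 0.18757406780454544 29.84053353779018
top 50 c [0.13563129 0.00673059 0.1791266 ] range [[0.1322, -0.0277, 0.1526], [0.1387, 0.0353, 0.1904]] n [-0.99698536  0.00718161 -0.07725684] elev -4.430906212495984 yaw 0.41272003360258375
scene 173 c [0.1431724  0.0025075  0.15395092] range [[0.1347, -0.0288, 0.1152], [0.1501, 0.0367, 0.185]] n [-0.98383015  0.03316054 -0.17600744] elev -10.137290413135098 yaw 1.9311859813083962
```

View pics/m1.png

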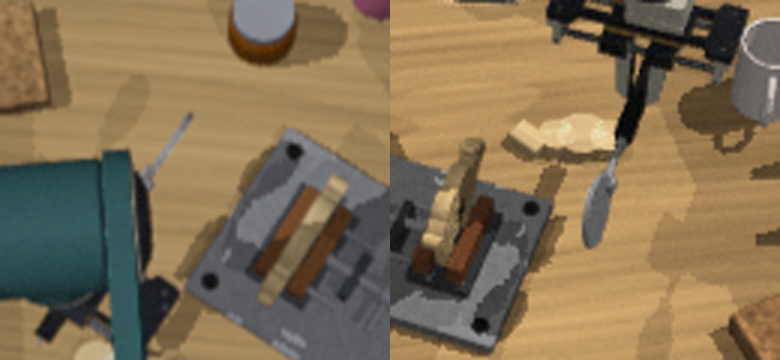

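The top half shows the mirror edge-on at (175,140). In the scene half its head is at (597,210), well clear of the clamp. The handle rolled in the notch during my one-sided grasp, so the glass now points about 6–10° down and the margins are thin. I'll return it to its notch and regrip from the other side, which should roll it up.

```bash
python3 -m creep '0 0 0.7 0.5 0; 0 0.2 1 0.5 0; 0 0.2 1 0.3 0; 0 0.2 1 0 0; 0 0.2 1 0 0.2'|grep tcp
python3 -m creep '0 0.2 1 0 0.4; 0 0.2 1 0 0.4; 0 0.2 1 0 0.4; 0 0.3 1 0 0.4; 0 0.3 1 0 0.4'|grep tcp
python3 -m creep '0 0.3 1 0 0.4; 0 0.3 1 0 0.45; 0 0.3 1 0 0; 0 0.3 1 0 0; 0 0.3 1 0 0'|grep tcp
python3 -m creep '0 0 1 0 0; 0 0 1 0 0; 0 0 0 0 0; 0 0 0 0 0'
```

```text
tcp_pos: [0.463, 0.2055, 0.1588]
tcp_pos: [0.4867, 0.3056, 0.1585]
tcp_pos: [0.5165, 0.4057, 0.1583]
time: 14.1
tcp_pos: [0.5163, 0.4441, 0.1578]
ee_rot: [[0.985, -0.172, -0.0], [-0.172, -0.985, -0.0], [-0.0, 0.0, -1.0]]
ft_force: [0.1, -1.2, -1.7]
width: 0.185
grip_force: 29.8
```

```bash
python3 -m creep '0 0 0 -1 0; 0 0 0 -1 0; 0 0 0 -1 0; 0 0 0 -1 0; 0 0 0 -0.6 0'|grep -E 'tcp|ft'
python3 -m creep '0 0 0 -0.4 0; 0 0 0 -0.3 0; 0 0 0 -0.2 0; 0 0 0 0 0'
```

```text
tcp_pos: [0.5164, 0.4425, 0.0644]
ft_force: [0.4, 0.5, -0.9]
time: 15.0
tcp_pos: [0.5169, 0.4433, 0.0477]
ee_rot: [[0.985, -0.173, -0.0], [-0.173, -0.985, -0.0], [-0.0, 0.0, -1.0]]
ft_force: [0.4, 0.1, -1.4]
width: 0.187
grip_force: 29.8
```

```bash
python3 -m creep '0 0 0 -0.12 0; 0 0 0 -0.1 0; 0 0 0 0 0'
```

```text
time: 15.3
tcp_pos: [0.5169, 0.4434, 0.0434]
ee_rot: [[0.985, -0.173, 0.0], [-0.173, -0.985, 0.0], [0.0, -0.0, -1.0]]
ft_force: [1.4, 0.0, -0.6]
width: 0.185
grip_force: 29.8
```

```bash
python3 -m creep '0.4 0 0 0 0; 0.4 0 0 0 0; 0.4 0 0 0 0; 0.4 0.05 0.27 0 0; 0.4 0 0 0 0'
python3 -m creep '0 0 0 0 0; 0 0 0 0 0; 0 0 0 0 0; 0 0 0 0 0; 0 0 0 0 0'
```

```text
time: 15.8
tcp_pos: [0.518, 0.4493, 0.0434]
ee_rot: [[0.985, -0.173, 0.0], [-0.173, -0.985, 0.0], [0.0, -0.0, -1.0]]
ft_force: [0.3, 0.1, 0.4]
width: 0.4
grip_force: 0.0
time: 16.3
tcp_pos: [0.5173, 0.4457, 0.0431]
ee_rot: [[0.985, -0.174, -0.002], [-0.174, -0.985, -0.006], [-0.001, 0.006, -1.0]]
ft_force: [-8.2, -23.6, 9.0]
width: 0.179
grip_force: 30.0
```

Side force is now reversed, as intended. I'll relieve it, lift and measure.

```bash
python3 -m creep '0 -0.04 -0.19 0 0; 0 0 0 0 0'|grep -E 'ft|tcp'
python3 -m creep '0 0 0 0.3 0; 0 0 0 0.5 0; 0 0 0 1 0; 0 0 0 1 0; 0 0 0 1 0'
python3 -m creep '0 0 0 1 0; 0 0 0 1 0; 0 0 0 0 0'|grep -E 'time|tcp'
python3 - <<'E'
from station import cams
from h import *
for n in("top","scene"):
    s=cams.snapshot(n);np.savez(n+"2.npz",**s)
    print(n,*[np.round(x,4) for x in head(s,np.array([.668,.418,.18]))])
E
```

```text
tcp_pos: [0.5171, 0.4445, 0.0433]
ft_force: [0.2, 0.1, -0.6]
time: 17.0
tcp_pos: [0.5171, 0.4452, 0.1211]
ee_rot: [[0.985, -0.173, 0.001], [-0.173, -0.985, 0.001], [0.0, -0.001, -1.0]]
ft_force: [0.9, -0.7, -1.1]
width: 0.184
grip_force: 30.0
time: 17.3
tcp_pos: [0.5179, 0.4458, 0.1634]
top 235 [0.6634 0.4183 0.1875] [0.6611 0.4211 0.1823] [-0.171  -0.9845 -0.0387] -2.2207 -99.8541
scene 210 [0.6685 0.4181 0.1829] [0.6611 0.4205 0.1781] [-0.1411 -0.9896 -0.0288] -1.6529 -98.1173
```

```bash
python3 -m creep '0 -0.1 -0.5 0 -0.3; 0 -0.2 -0.9 0 -0.3; 0 -0.2 -0.9 0 -0.3; 0 -0.2 -0.9 0 -0.3; 0 -0.2 -0.9 0 -0.3'|grep tcp
python3 -m creep '0 -0.2 -0.9 0 -0.3; 0 -0.2 -0.9 0 -0.3; 0 -0.2 -0.9 0 -0.3; 0 -0.2 -0.9 0 -0.3; 0 -0.2 -0.9 0 -0.35'|grep tcp
python3 -m creep '0 -0.2 -0.9 0 0; 0 -0.2 -0.9 0 0; 0 -0.2 -0.9 0 0; 0 -0.2 -0.9 0 0; 0 -0.2 -0.9 0 0'|grep tcp
python3 -m creep '0 -0.2 -0.9 -0.3 0; 0 -0.2 -0.9 -0.5 0; 0 -0.2 -0.9 -0.5 0; 0 -0.1 -0.8 -0.2 0; 0 0 -0.6 0 0'|grep tcp
python3 -m creep '0 0 -0.5 0 0; 0 0 -0.3 0 0; 0 0 -0.2 0 0; 0 0 0 0 0; 0 0 0 0 0'
python3 meas.py pics/m2.png
```

```text
tcp_pos: [0.4983, 0.3614, 0.158]
tcp_pos: [0.4787, 0.2714, 0.1593]
tcp_pos: [0.4587, 0.1814, 0.1594]
tcp_pos: [0.4444, 0.0994, 0.1288]
time: 19.9
tcp_pos: [0.4451, 0.0811, 0.1294]
ee_rot: [[0.887, -0.461, -0.0], [-0.461, -0.887, 0.0], [-0.0, -0.0, -1.0]]
ft_force: [0.3, 0.5, -2.0]
width: 0.187
grip_force: 30.0
19.9 [0.44512834 0.08113394 0.12938989] 0.18708245596084774 29.992717802524567
top 85 c [0.11204617 0.00032281 0.16502982] range [[0.1092, -0.0342, 0.1182], [0.116, 0.0319, 0.185]] n [-0.99978684  0.0200922  -0.00475192] elev -0.2722661954912459 yaw 1.1514438652391457
scene 164 c [ 0.11795881 -0.00541389  0.15124857] range [[0.1115, -0.0401, 0.1117], [0.1239, 0.0345, 0.1834]] n [-0.99436104  0.03724294 -0.09929291] elev -5.69845467196205 yaw 2.1459640479827002
```

View pics/m2.png

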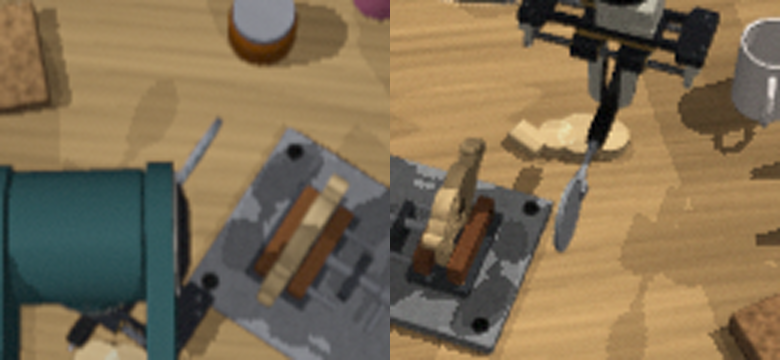

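In the scene half the head at (568,212) hangs behind the sheep, clear of the board and clamp. In the top half it is edge-on at (205,145).

The measured glass centre in the stand frame is about (113, 0, 147), and the glass points about 4° down. All criteria have roughly 9 mm of margin, so I'm holding it for the picture.

```bash
python3 -m creep '0 0 0 0 0; 0 0 0 0 0; 0 0 0 0 0; 0 0 0 0 0; 0 0 0 0 0' >/dev/null
python3 -m creep '0 0 0 0 0; 0 0 0 0 0; 0 0 0 0 0; 0 0 0 0 0; 0 0 0 0 0' >/dev/null
python3 -m creep '0 0 0 0 0; 0 0 0 0 0; 0 0 0 0 0; 0 0 0 0 0; 0 0 0 0 0' >/dev/null
python3 -m creep '0 0 0 0 0; 0 0 0 0 0; 0 0 0 0 0; 0 0 0 0 0; 0 0 0 0 0' >/dev/null
python3 -m creep '0 0 0 0 0; 0 0 0 0 0; 0 0 0 0 0; 0 0 0 0 0; 0 0 0 0 0' >/dev/null
python3 -m creep '0 0 0 0 0; 0 0 0 0 0; 0 0 0 0 0; 0 0 0 0 0; 0 0 0 0 0' >/dev/null
python3 -m creep '0 0 0 0 0; 0 0 0 0 0; 0 0 0 0 0; 0 0 0 0 0; 0 0 0 0 0'
python3 meas.py pics/m3.png
```

```text
time: 23.5
tcp_pos: [0.4451, 0.0809, 0.1294]
ee_rot: [[0.887, -0.461, 0.0], [-0.461, -0.887, -0.0], [0.0, 0.0, -1.0]]
ft_force: [-0.1, -1.1, -0.6]
width: 0.185
grip_force: 30.0
23.5 [0.44506148 0.08087652 0.12935181] 0.18542060993248924 29.992766082286835
top 86 c [0.11181292 0.00057514 0.16480763] range [[0.109, -0.0342, 0.1115], [0.1161, 0.0322, 0.1844]] n [-0.99976782  0.02088945 -0.00528547] elev -0.3028363840006986 yaw 1.1971552814611017
scene 164 c [ 0.11776395 -0.0057772   0.1509637 ] range [[0.1111, -0.0406, 0.1107], [0.1237, 0.0348, 0.1815]] n [-0.99407125  0.05115025 -0.09594787] elev -5.50587808314272 yaw 2.9481724150683233
```

Stable and consistent, so I'm handing in.

```bash
python3 -c "
from station import manip
print(manip.sign_off())"
```

```text
the job is handed in; nothing more can be done
None
```

I handed the job in with the mirror held still behind the sheep, about 31 cm from the lens rather than 36 cm (the sharp range is 30 to 42 cm) and about 20 mm off the line of sight; by my measurements every limit was met, but the hand-in returned no verdict.

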